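Shut the milk-bottle caddy and drop its latch bar

TASK

The empty is in the milk-bottle caddy, ready for the doorstep: lift the caddy gate's latch bar by its tab, swing the gate shut with the bar held up over the catch, and let the bar drop back behind the lip so that the gate stays shut by itself. Push the gate home gently, feeling for its sprung buffer rather than ramming it, and leave the bottle and the other things on the worktop alone.

Things in the scene. Friction and masses are not known exactly. Their poses are not given: they have to be found in the camera images.
- caddy: Open-topped slatted wooden milk-bottle crate, 180 mm deep, 250 mm wide, fixed on the worktop, gated side towards the robot. Origin: centre of its underside at worktop height; x points into it from the gate (the direction in which the gate closes), y along the shut gate towards the hinge.
- gate_hinge (a point): On the gate's vertical hinge line, 150 mm above the worktop, level with the gate's top edge. The wooden gate hangs at the caddy's left end seen from the robot, opens towards the robot, is 14 mm thick (middle plane through the hinge line) and reaches 205 mm from it. Axes turn with the gate: -y from the hinge along the gate to its free end, +x its normal into the caddy, z up.
- gate (a joint): Gate angle in rad: 0 is square across the caddy's front, positive is open towards the robot (clockwise seen from above). Starts ajar, 0.35 to 0.8. Latched it stands between about -0.055 and +0.055, depending on where the catch is screwed. Light hinge friction (about 0.2 N at the tab); it stays where it is left.
- gate_panel: The wooden gate, which carries the latch bar; origin on the hinge line at worktop height, axes as gate_hinge.
- bar (a joint): Lift angle of the latch bar in rad: 0 is level, resting on its pin by gravity; positive lifts its free end (up to 0.7). It weighs about 250 g; lifting takes about 2 to 3 N at the tab. Let go, it falls level by itself. Lying on top of the catch's lip it reads about 0.09.
- bar_pivot (a point): Pivot bolt of the steel latch bar, on the gate's robot side, 60 mm from the hinge line, 135 mm above the worktop, at the bar's middle. The bar is 12 mm thick, 14 mm high (underside 128 mm above the worktop when level), its middle plane 19 mm in front of the gate's; it ends 190 mm beyond the pivot, past the gate's free edge. Axes as the gate's.
- tab (a point): Grip point on the bar's thumb tab, 150 mm from the hinge line, 90 mm beyond the pivot and 45 mm above it (180 mm above the worktop, bar level), in the bar's middle plane. The tab is an upright steel plate 12 mm thick across the gate, 22 mm wide along it; this point is 24 mm below its top and 38 mm above the bar's upper side. It turns with the bar.
- catch: Steel catch plate, fixed to the caddy at the gate's free end; axes as the caddy's. Origin: nominal rear face of the lip, 225 mm from the hinge, 108 mm above the worktop. The lip is an slippery nylon block 20 mm thick, 24 mm wide, square top 142 mm above the worktop, an open pocket for the bar behind it. Screwed through slots, lip and buffer together sit up to 11 mm further in or out: find by feel.
- buffer_nominal (a point): Nominal tip (same 11 mm unknown) of the catch's spring pin, which meets the gate's back 195 mm from the hinge. Pushing at the tab meets it at 1 N; at about 5 N (4 mm of travel) the raised bar is just clear behind the lip; about 8 N (7 mm) is its hard stop. Let go, it presses the dropped bar against the lip. At most 12 N may act between gate or bar and lip or buffer (15 N at the tab).
- bottle: Empty glass milk bottle standing in the caddy at the hinge end, 74 mm diameter, 200 mm tall, neck 36 mm; its top is 208 mm above the worktop. Origin at the centre of its underside. Leave alone.
- mug: White ceramic mug, 82 mm diameter, 92 mm tall, beside the caddy at the catch end. Origin at the centre of its underside. Leave alone.
- canister: White plastic sugar canister with lid, 112 mm diameter, 158 mm tall, beside the caddy at the hinge end. Origin at the centre of its underside. Leave alone.
- kettle: Copper-toned steel kettle, 176 mm diameter, 258 mm tall over its handle, far left on the worktop. Origin at the centre of its underside. Leave alone.
- spoon_rest: Wooden spoon rest 200 x 85 x 16 mm with a spoon on it, on the right of the worktop. Origin at the centre of its underside. Leave alone.
- jam_jar: Jam jar with steel lid, 68 mm diameter, 100 mm tall, left of the robot. Origin at the centre of its underside. Leave alone.

How it is judged:
By the outcome, as a careful person would: the job done as asked, in the order asked, and still so for the second after the job is handed in, with the robot touching nothing.
It also fails if it takes over 67 s, if anything falls off the work surface, if the arm or the gripper's body presses on something with over 40 N, if the wrist force passes 120 N, or if a joint passes its speed limit or range.

ROBOT

A 6-joint arm with a two-finger parallel gripper is mounted at the origin on the work surface. World frame = base frame: x ahead of the robot, y to its left, z up, the work surface at z = 0. Lengths are in m, angles in rad, forces in N, time in s.
With the tool pointing down it reaches from about 0.35 to 0.725 m from the base axis. Payload 4.3 kg.
Tool frame: the origin (TCP) lies midway between the tips of the shut fingers; the grasp point (between the pads) lies behind it (pinch_z is the z of the grasp point in the tool frame, in m); z points along the fingers, x is the direction in which the jaws open and shut, and the axes are right-handed (so a half turn about z gives the same grasp; the last joint's range is limited). The gripper opens to 85 mm and grips with 20 to 120 N. Pads are 22 mm wide; open, the fingers measure 114 mm over their backs; the gripper's body (76 mm by 85 mm) begins 54 mm behind the grasp point. The pads swing forward as they close: fully open they stand 13 mm farther back than shut.
Start: joints at [1.146, 0.377, 0.081, 1.274, 0, 1.46], TCP at [0.178, 0.547, 0.231] pointing down, gripper open.
Joint ranges: [-2.72, 2.72], [-0.84, 1.66], [-1.02, 1.22], [-1.77, 2.12], [-1.37, 1.28], [-3.14, 3.14]. Speed limits (rad/s): [2.57, 2.57, 3.14, 3.14, 3.14, 3.14].

INTERFACE

Orientations are given as a unit quaternion [w, x, y, z].
In Python, from station import get_obs, camera, sign_off, spot_in, outline_of, pinch_z gives the robot as it stands.
- The arm moves only by the tool move_arm, never from a script. Its argument "series" is a list of rows, each a list of 5 numbers: the opening in per cent of the stroke, from 0 (shut) to 100 (fully open), then the shift along the tool's x, y, z in m, then the turn about the tool's z in degrees. A call has 1 to 20 rows; each row is the pose to reach, as a shift and turn from the pose commanded when the call began, along the tool's axes at that moment; what a row does not reach only later rows make up. A row lasts 1/10 s, in which the tool goes at most 50 mm and 8.59 degrees, less where a joint would pass 70% of its speed; a pose out of reach is approached as far as the arm can. A call with a gripper value outside its range is refused whole. The fingers move at their own pace and stop on an object; "newtons" is the grip in N (left out, the last holds). Time passes only in rows, so rows that repeat a pose let the fingers close. It gives the time, the measured TCP pose, the force and the opening at its end, in the units of the state.
- get_obs(): the state, without advancing time (a new reading comes with each control period).
- camera(name): name is "scene" or "top"; returns a dict with "img" (384x512x3 uint8, blue, green, red), "range_z" (384x512 float32, m along the optical axis (not along the pixel's ray), 0 where there is no reading), "vertical_fov" (degrees; the focal length in pixels is half the picture's height over the tangent of half this angle, whatever the lens; pixels are square), "cx", "cy" (the principal point, pixels), "world_to_cam" (4x4, takes a point from world to camera coordinates). Camera axes: x right, y down, z forward; pixel columns grow to the right and rows downward; lengths in m; the calibration is good to about 2 mm. A picture is of the moment at which its call begins.
- sign_off(): hands the job in, once; it reports no verdict.
Trained networks look in a picture, given as the dict that the camera call returned (one of the last four; its "shot" number tells which), for a name from the list of things; names that differ only in an ending like _2 or _b are one class to them, and where a whole thing is asked for, a point or a joint stands for the part that bears it (a point fixed in the world has none). Each returns a list of dicts, best first, with "confidence" (0 to 1); they miss things now and then, are a little off and sometimes report something else, mostly with a low value. They report only what shows in the picture. A call takes as long as a camera call.
- spot_in(picture, label): "rect" ([left, top, right, bottom] in pixels, round what is visible of it).
- outline_of(picture, label): "region" (384x512 bool, what is visible of it) and "rect" ([left, top, right, bottom] in pixels, round what is visible of it).
The state is a dict: "time_s": time; "joint_pos": joint angles; "qd": joint speeds; "effort": joint torques, N m; "tcp_pos": TCP position; "tool_rot": TCP orientation; "ft_force": force on the tool from outside, world axes, zero at the start; "ft_torque": the same for the moment, N m; "grip_width": finger opening in m.
Only numpy, scipy, OpenCV 4.12 (cv2) and the standard library are available. Lean on these libraries where they do the work, as an engineer would, in place of code of your own. Each camera call takes 0.05 s, during which the arm holds its last target.

## Working session

There is one attempt and no reset: what is moved stays moved. The work goes in short steps, Python scripts to look and compute and a tool call to move; the robot and the scene stay as the last step left them, time stands still between calls to the robot, and variables do not carry over. Pictures are saved under pics/ and viewed, and the job is handed in when it is done.

Besides the shell and the picture viewer there is one more tool, called after "Request:" as name(argument=value, ...), one argument or row to a line, values as JSON. move_arm: Moves the arm, as the interface text tells. Its arguments: {"type":"object","properties":{"series":{"type":"array"},"newtons":{"type":"number"}},"required":["series"]}

```bash
ls; mkdir -p pics; cat > h.py <<'E'
import numpy as np,cv2
from station import *
def K(c):
    h,w=c['img'].shape[:2]; return h/2/np.tan(np.radians(c['vertical_fov'])/2)
def unproj(c):
    f=K(c); h,w=c['range_z'].shape; u,v=np.meshgrid(np.arange(w),np.arange(h)); z=c['range_z']
    P=np.stack([(u-c['cx'])/f*z,(v-c['cy'])/f*z,z,np.ones_like(z)],-1)
    W=P@np.linalg.inv(np.array(c['world_to_cam'])).T
    W[z==0]=np.nan
    return W[...,:3]
def proj(c,p):
    q=np.array(c['world_to_cam'])@np.append(p,1); f=K(c)
    return f*q[0]/q[2]+c['cx'],f*q[1]/q[2]+c['cy']
E
python3 - <<'E'
from h import *
o=get_obs(); print({k:np.round(v,3) for k,v in o.items()},pinch_z)
for n in('scene','top'):
    c=camera(n); cv2.imwrite(f'pics/{n}0.png',c['img']); np.savez(f'{n}0.npz',W=unproj(c))
    for l in ('gate_panel','caddy','bar','tab','catch','bottle','mug'):
        r=spot_in(c,l); print(n,l,[(np.round(x['rect']),round(x['confidence'],2)) for x in r[:2]])
E
```

```text
pics
{'time_s': np.float64(0.0), 'joint_pos': array([1.146, 0.378, 0.08 , 1.274, 0.   , 1.46 ]), 'qd': array([-0.   ,  0.001,  0.001, -0.   , -0.   ,  0.001]), 'effort': array([ 1.0000e-03, -4.6360e+01,  2.6988e+01,  2.1000e-02,  0.0000e+00,
        0.0000e+00]), 'tcp_pos': array([0.178, 0.546, 0.23 ]), 'tool_rot': array([ 0.001,  0.809,  0.588, -0.001]), 'ft_force': array([ 0.316, -0.425,  0.321]), 'ft_torque': array([ 0.062, -0.012, -0.021]), 'grip_width': np.float64(0.085)} -0.0187
scene gate_panel [(array([208., 174., 280., 214.]), 0.87)]
scene caddy [(array([208., 171., 304., 274.]), 0.67)]
scene bar [(array([210., 171., 260., 189.]), 0.52)]
scene tab [(array([212., 175., 306., 274.]), 0.71), (array([208., 172., 264., 191.]), 0.49)]
scene catch [(array([215., 206., 240., 235.]), 0.83)]
scene bottle []
scene mug [(array([183., 229., 213., 262.]), 0.76)]
top gate_panel []
top caddy [(array([222., 136., 292., 207.]), 0.71)]
top bar [(array([158., 238., 177., 252.]), 0.73), (array([243., 190., 291., 209.]), 0.52)]
top tab [(array([246., 192., 273., 200.]), 0.48), (array([370., 186., 392., 234.]), 0.45)]
top catch [(array([272., 162., 294., 184.]), 0.6), (array([ 99., 176., 154., 223.]), 0.27)]
top bottle [(array([231., 141., 252., 171.]), 0.67)]
top mug [(array([302., 159., 328., 185.]), 0.95)]
```

```bash
python3 - <<'E'
import cv2
a=cv2.imread('pics/scene0.png');b=cv2.imread('pics/top0.png')
cv2.imwrite('pics/s0c.png',cv2.resize(a[140:300,150:350],None,fx=4,fy=3.75)[:600,:800])
cv2.imwrite('pics/t0c.png',cv2.resize(b[110:260,190:390],None,fx=4,fy=4))
E
```

```text
(no output)
```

View pics/scene0.png

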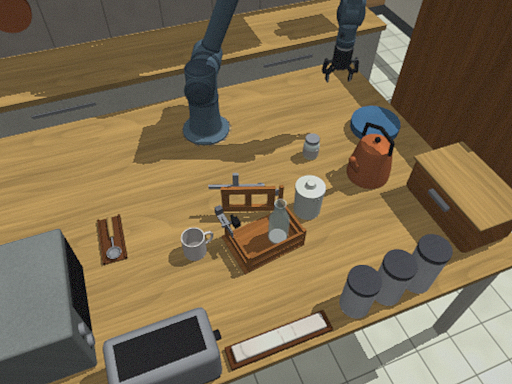

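View pics/top0.png

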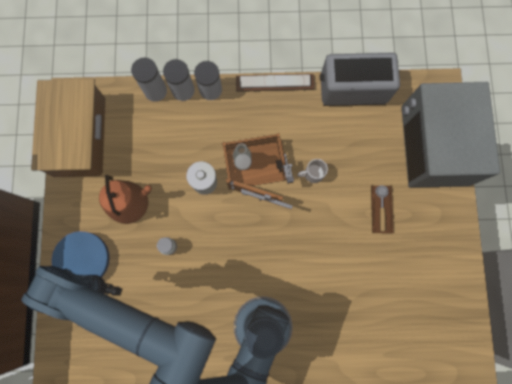

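View pics/s0c.png

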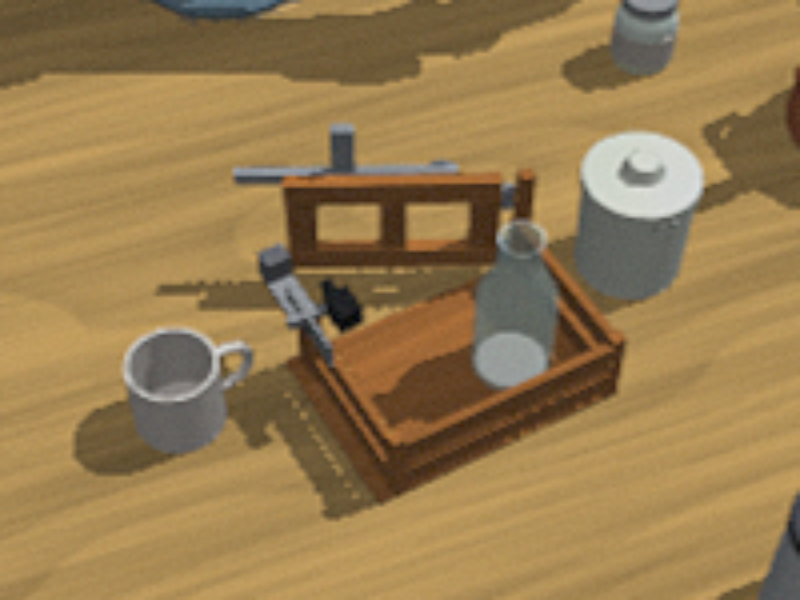

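View pics/t0c.png

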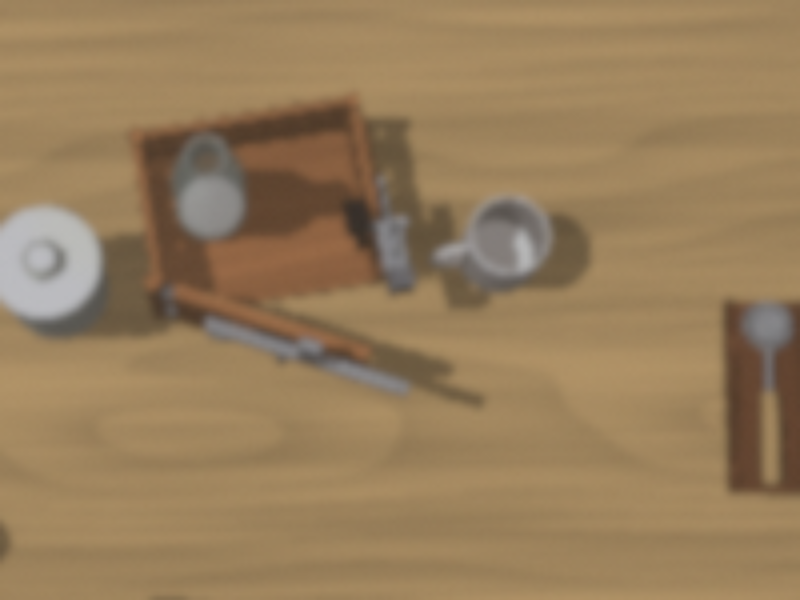

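The scene view shows the gate open at (208–280, 174–214), with the tab upright at about (235, 178) and the catch at (215–240, 206–235). The top view shows the bar running from (243, 190) to (291, 209). Next I'll measure the geometry from the depth data.

```bash
python3 - <<'E'
import numpy as np,cv2
A=np.load('scene0.npz')['W'];B=np.load('top0.npz')['W']
imgs={'s':cv2.imread('pics/scene0.png'),'t':cv2.imread('pics/top0.png')}
# top: plot height map crop around caddy
for n,W,box in (('t',B,(130,215,215,300)),('s',A,(165,245,200,310))):
    r0,r1,c0,c1=box; w=W[r0:r1,c0:c1].reshape(-1,3); im=imgs[n][r0:r1,c0:c1].reshape(-1,3)
    m=(w[:,2]>0.02); w=w[m]; im=im[m]
    print(n,np.nanmin(w,0),np.nanmax(w,0),len(w))
    s=2000; can=np.zeros((600,800,3),np.uint8)
    for p,q in zip(w,im):
        u=int(400-(p[1]-0.02)*s); v=int(300-(p[0]-0.45)*s)
        if 0<=u<796 and 0<=v<596: 
            can[v:v+4,u:u+4]=cv2.applyColorMap(np.uint8([[min(255,max(0,p[2]/0.22*255))]]),cv2.COLORMAP_JET)[0,0]
    cv2.imwrite(f'pics/bev_{n}.png',can)
    for lo,hi in((.17,.21),):
        k=(w[:,2]>lo)&(w[:,2]<hi); print(np.round(w[k],3).tolist()[:60])
E
```

```text
t [ 0.44899944 -0.16388057  0.02009222] [0.76402037 0.18096272 0.21816296] 1792
[[0.687, 0.078, 0.209], [0.688, 0.074, 0.204], [0.687, 0.07, 0.208], [0.687, 0.066, 0.209], [0.688, 0.063, 0.203], [0.688, 0.059, 0.205], [0.683, 0.078, 0.21], [0.684, 0.074, 0.204], [0.685, 0.07, 0.202], [0.688, 0.067, 0.192], [0.684, 0.063, 0.203], [0.686, 0.059, 0.198], [0.683, 0.055, 0.206], [0.683, 0.051, 0.206], [0.679, 0.082, 0.209], [0.68, 0.078, 0.207], [0.683, 0.074, 0.196], [0.682, 0.071, 0.197], [0.685, 0.067, 0.187], [0.685, 0.063, 0.188], [0.683, 0.059, 0.194], [0.682, 0.055, 0.197], [0.681, 0.052, 0.2], [0.676, 0.082, 0.205], [0.68, 0.078, 0.193], [0.683, 0.075, 0.181], [0.686, 0.068, 0.172], [0.683, 0.06, 0.179], [0.681, 0.056, 0.186], [0.676, 0.052, 0.204], [0.676, 0.048, 0.202], [0.674, 0.082, 0.201], [0.677, 0.079, 0.189], [0.674, 0.052, 0.198], [0.67, 0.048, 0.209], [0.67, 0.082, 0.201], [0.675, 0.079, 0.181], [0.669, 0.052, 0.2], [0.668, 0.048, 0.204], [0.665, 0.082, 0.205], [0.665, 0.052, 0.203], [0.661, 0.082, 0.204], [0.66, 0.078, 0.209], [0.66, 0.052, 0.207], [0.666, 0.049, 0.182]
[... 1135 characters left out ...]
 -0.039, 0.182], [0.491, -0.037, 0.186], [0.494, -0.035, 0.188], [0.494, -0.031, 0.187], [0.496, -0.028, 0.189], [0.497, -0.024, 0.188], [0.492, -0.042, 0.184], [0.492, -0.038, 0.183], [0.491, -0.034, 0.179], [0.493, -0.031, 0.181], [0.495, -0.028, 0.182], [0.499, -0.025, 0.184], [0.489, -0.041, 0.175], [0.488, -0.037, 0.172], [0.494, -0.035, 0.179], [0.495, -0.031, 0.177], [0.496, -0.028, 0.178], [0.498, -0.025, 0.178], [0.49, -0.041, 0.171], [0.653, 0.065, 0.209], [0.653, 0.069, 0.207], [0.654, 0.072, 0.207], [0.654, 0.076, 0.206], [0.653, 0.058, 0.208], [0.653, 0.062, 0.206], [0.655, 0.064, 0.207], [0.653, 0.069, 0.203], [0.656, 0.072, 0.205], [0.658, 0.074, 0.205], [0.659, 0.077, 0.206]]
```

View pics/bev_t.png

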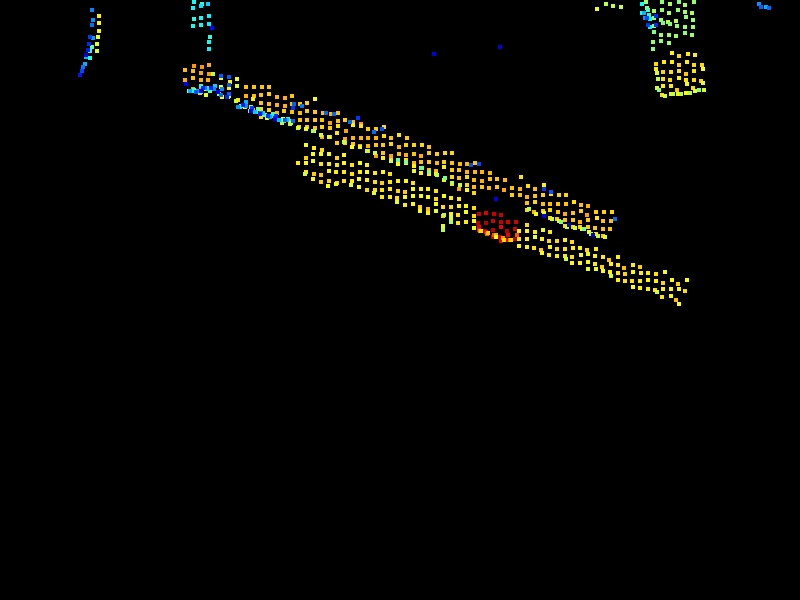

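View pics/bev_s.png

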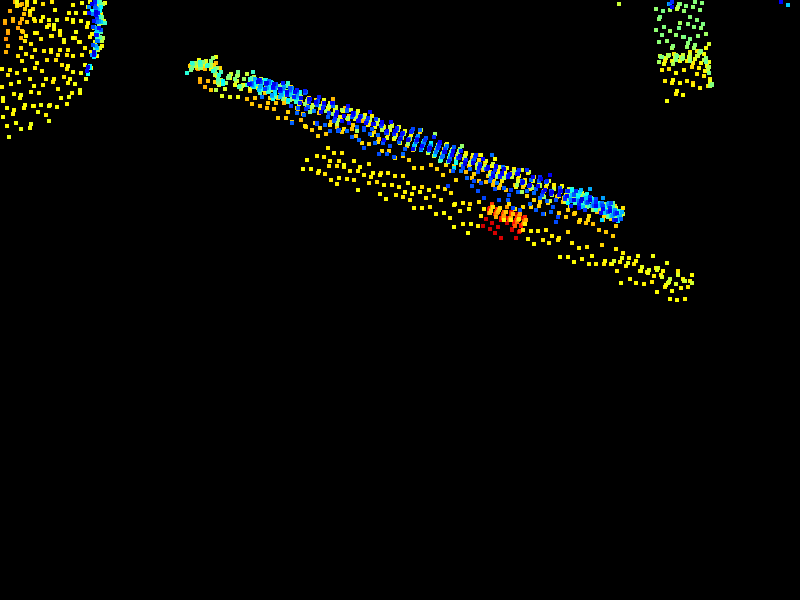

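```bash
cat > fit.py <<'E'
import numpy as np
from scipy.optimize import least_squares
def rectres(p,u0,u1,v0,v1):
    return
def fitgate(pts_list,x0):
    # pts_list: dict kind->(N,2). params hx,hy,yaw ; gate frame: x normal into caddy, -y to free end
    box={'gate':(-.007,.007,-.205,0.2),'bar':(-.025,-.013,-.25,-.03),'tab':(-.025,-.013,-.161,-.139)}
    def loc(q,P):
        c,s=np.cos(q[2]),np.sin(q[2]); d=P-q[:2]; return np.c_[d@[c,s],d@[-s,c]]
    def f(q):
        r=[]
        for k,P in pts_list.items():
            b=box[k]; l=loc(q,P)
            r.append(l[:,0]-(b[0]+b[1])/2)
            for ax,(lo,hi) in((1,b[2:]),):
                # extent: percentiles vs ends
                if k=='tab': r.append(np.full(5,3*(np.percentile(l[:,1],50)+.150)))
                if k=='bar': r.append(np.full(5,3*(l[:,1].min()-lo)))
                if k=='gate': r.append(np.full(5,3*(l[:,1].min()-lo)))
        return np.concatenate(r)
    s=least_squares(f,x0,loss='soft_l1',f_scale=.003)
    return s.x,loc
E
python3 - <<'E'
import numpy as np
from fit import *
A=np.load('scene0.npz')['W'];B=np.load('top0.npz')['W']
for n,W,box in (('t',B,(130,215,215,300)),('s',A,(165,245,200,310))):
    r0,r1,c0,c1=box; w=W[r0:r1,c0:c1].reshape(-1,3); w=w[np.isfinite(w[:,0])]
    near=lambda q,l: (l[:,1]>-.27)&(l[:,1]<-.02)
    q=np.array([.557,.113,-.30])
    _,loc=fitgate({'tab':w[:3,:2]},q)
    for it in range(4):
        l=loc(q,w[:,:2]); z=w[:,2]
        g=(abs(l[:,0])<.011)&(l[:,1]>-.215)&(l[:,1]<-.015)&(abs(z-.15)<.008)
        b=(abs(l[:,0]+.019)<.010)&(l[:,1]>-.265)&(l[:,1]<-.05)&(abs(z-.142)<.008)
        t=(abs(l[:,0]+.019)<.012)&(abs(l[:,1]+.15)<.025)&(abs(z-.204)<.007)
        q,_=fitgate({'gate':w[g,:2],'bar':w[b,:2],'tab':w[t,:2]},q)
    l=loc(q,w[:,:2])
    print(n,np.round(q,4),g.sum(),b.sum(),t.sum(),'z',np.median(z[g]),np.median(z[b]),np.median(z[t]))
    for nm,k in(('g',g),('b',b),('t',t)): print(nm,np.round(np.r_[l[k,0].mean(),np.percentile(l[k,1],[0,2,50,98,100])],4), w[k,:2].mean(0).round(4))
    # lip
    k=(abs(w[:,2]-.142)<.012)&(w[:,1]<-.09)&(w[:,0]>.54)&(w[:,0]<.66)
    print('lip',np.round([w[k].min(0),w[k].max(0),w[k].mean(0)],4),k.sum())
    # caddy walls: bottle excluded; use points with 0.03<z<0.13 outside gate
import cv2
for n,W,(r0,r1,c0,c1) in (('t',B,(125,215,210,300)),('s',A,(165,280,200,320))):
    w=W[r0:r1,c0:c1].reshape(-1,3); w=w[np.isfinite(w[:,0])&(w[:,2]>.03)]
    s=2000; can=np.zeros((600,800,3),np.uint8)
    for p in w:
        u=int(400-(p[1]-0.02)*s); v=int(300-(p[0]-0.65)*s)
        if 0<=u<796 and 0<=v<596: can[v:v+4,u:u+4]=cv2.applyColorMap(np.uint8([[min(255,max(0,p[2]/0.22*255))]]),cv2.COLORMAP_JET)[0,0]
    cv2.imwrite(f'pics/bev2_{n}.png',can)
E
```

```text
t [ 0.5568  0.1076 -0.3459] 176 162 18 z 0.15006062696944322 0.1413447635658649 0.20487567414168895
g [ 1.000e-04 -2.046e-01 -2.016e-01 -1.060e-01 -1.940e-02 -1.640e-02] [0.5201 0.0055]
b [-0.0191 -0.2503 -0.2466 -0.1374 -0.0525 -0.05  ] [ 0.4895 -0.0228]
t [-0.0188 -0.1612 -0.1608 -0.1501 -0.1405 -0.1401] [ 0.4883 -0.0273]
lip [[ 0.5532 -0.1309  0.1311]
 [ 0.6344 -0.0904  0.1506]
 [ 0.5667 -0.1177  0.142 ]] 38
s [ 0.5592  0.1045 -0.3467] 206 149 19 z 0.1480266523305489 0.1410666255991475 0.20204614739985471
g [ 0.0003 -0.2046 -0.2011 -0.1107 -0.0202 -0.0166] [0.5223 0.0016]
b [-0.0199 -0.2493 -0.2489 -0.1397 -0.0554 -0.0516] [ 0.49   -0.0286]
t [-0.02   -0.1598 -0.1598 -0.1526 -0.142  -0.142 ] [ 0.489  -0.0307]
lip [[ 0.5501 -0.1344  0.1304]
 [ 0.6456 -0.0907  0.1473]
 [ 0.5774 -0.1174  0.1383]] 55
```

View pics/bev2_t.png

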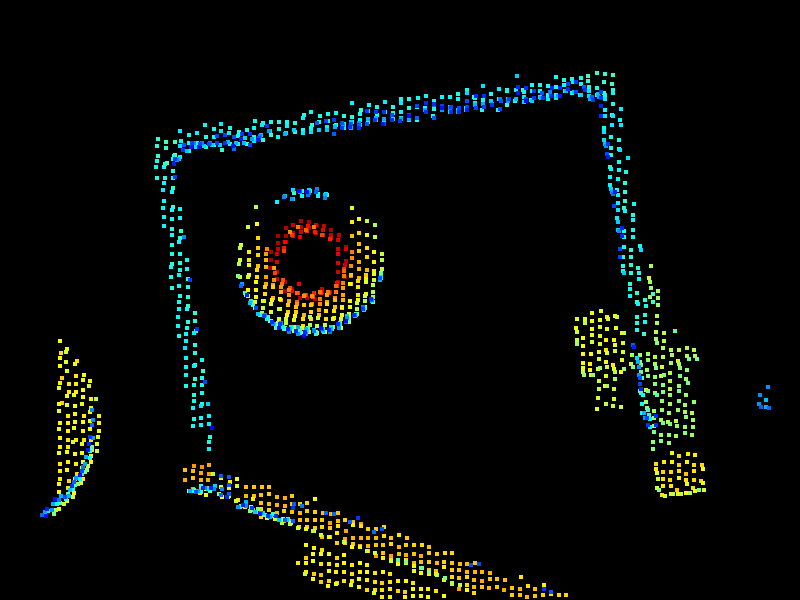

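View pics/bev2_s.png

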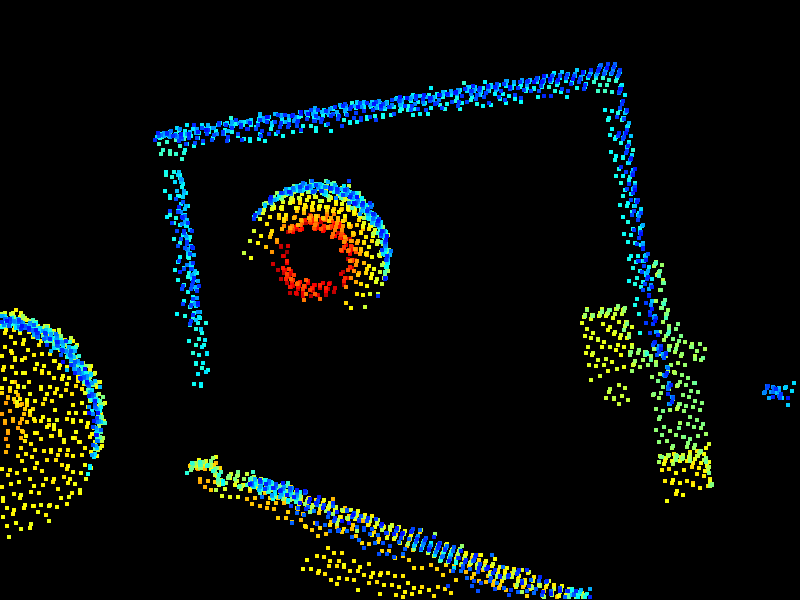

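```bash
cat >> h.py <<'E'
from scipy.spatial.transform import Rotation as R
def rot(o): q=o['tool_rot']; return R.from_quat([q[1],q[2],q[3],q[0]]).as_matrix()
def delta(tgt,yaw=None,o=None):
    o=o or get_obs(); M=rot(o); d=M.T@(np.array(tgt)-o['tcp_pos'])
    y0=np.arctan2(M[1,0],M[0,0]); t=0 if yaw is None else -np.degrees((yaw-y0+np.pi)%(2*np.pi)-np.pi)
    return np.round(d,4),round(t,2),round(y0,4)
E
python3 - <<'E'
from h import *
print(delta([.489,-.0286,.290],-.346)); print(rot(get_obs()).round(3))
E
```

```text
(array([-0.4508,  0.4738, -0.0587]), np.float64(91.79), np.float64(1.256))
[[ 0.31   0.951  0.   ]
 [ 0.951 -0.31   0.   ]
 [ 0.     0.    -1.   ]]
```

Request:
move_arm(
  series=[
    [60,0,0,-0.03,0],
    [60,-0.03,0.03,-0.059,8],
    [60,-0.45,0.473,-0.059,91.8],
    [60,-0.45,0.473,-0.059,91.8],
    [60,-0.45,0.473,-0.059,91.8],
    [60,-0.45,0.473,-0.059,91.8],
    [60,-0.45,0.473,-0.059,91.8],
    [60,-0.45,0.473,-0.059,91.8],
    [60,-0.45,0.473,-0.059,91.8],
    [60,-0.45,0.473,-0.059,91.8],
    [60,-0.45,0.473,-0.059,91.8],
    [60,-0.45,0.473,-0.059,91.8],
    [60,-0.45,0.473,-0.059,91.8],
    [60,-0.45,0.473,-0.059,91.8],
    [60,-0.45,0.473,-0.059,91.8],
    [60,-0.45,0.473,-0.059,91.8],
    [60,-0.45,0.473,-0.059,91.8],
    [60,-0.45,0.473,-0.059,91.8],
    [60,-0.45,0.473,-0.059,91.8],
    [60,-0.45,0.473,-0.059,91.8],
  ],
  newtons=20,
)

```text
time_s: 2.8
tcp_pos: [0.4881, -0.0265, 0.2906]
tool_rot: [-0.0, 0.985, -0.171, 0.0]
ft_force: [-0.4, -0.1, 0.0]
grip_width: 0.0513
```

```bash
python3 - <<'E'
from h import *
o=get_obs(); print({k:np.round(o[k],4) for k in('time_s','joint_pos','tcp_pos','ft_force','grip_width')})
print(delta([.489,-.0286,.167],-.346))
E
```

```text
{'time_s': np.float64(2.8), 'joint_pos': array([-1.8410e-01,  1.9050e-01, -2.0500e-02,  1.3595e+00,  2.0000e-04,
        1.7310e+00]), 'tcp_pos': array([ 0.4881, -0.0265,  0.2906]), 'ft_force': array([-0.41  , -0.0983,  0.0051]), 'grip_width': np.float64(0.0513)}
(array([0.0015, 0.0017, 0.1236]), np.float64(0.09), np.float64(-0.3443))
```

Request:
move_arm(
  series=[
    [60,0.0015,0.0017,0.04,0],
    [60,0.0015,0.0017,0.07,0],
    [60,0.0015,0.0017,0.09,0],
    [60,0.0015,0.0017,0.105,0],
    [60,0.0015,0.0017,0.115,0],
    [60,0.0015,0.0017,0.123,0],
    [60,0.0015,0.0017,0.123,0],
  ],
)

```text
time_s: 3.5
tcp_pos: [0.4888, -0.0294, 0.1667]
tool_rot: [-0.0, 0.985, -0.172, -0.001]
ft_force: [-0.2, 0.1, 0.2]
grip_width: 0.0514
```

```bash
python3 - <<'E'
from h import *
a=camera('scene')['img'];b=camera('top')['img']
cv2.imwrite('pics/p1.png',np.hstack([cv2.resize(a[120:240,190:290],(400,480)),cv2.resize(b[150:250,215:315],(400,480))]))
E
```

```text
(no output)
```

View pics/p1.png

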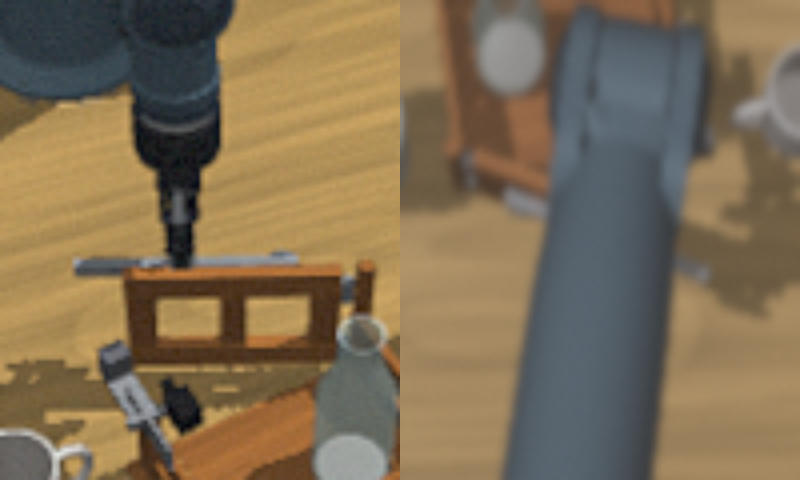

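The fingers straddle the tab: in the left view the black finger covers it at about (178, 240), just behind the gate's top edge. I'll close on it with 20 N.

Request:
move_arm(
  series=[
    [30,0,0,0,0],
    [20,0,0,0,0],
    [10,0,0,0,0],
    [0,0,0,0,0],
    [0,0,0,0,0],
    [0,0,0,0,0],
    [0,0,0,0,0],
    [0,0,0,0,0],
    [0,0,0,0,0],
    [0,0,0,0,0],
  ],
  newtons=20,
)

```text
time_s: 4.6
tcp_pos: [0.4894, -0.0297, 0.1678]
tool_rot: [-0.0, 0.985, -0.172, 0.0]
ft_force: [-2.6, 0.5, 4.1]
grip_width: 0.0118
```

Request:
move_arm(
  series=[
    [0,0,-0.0012,-0.002,0],
    [0,0,-0.0025,-0.004,0],
    [0,0,-0.0044,-0.007,0],
    [0,0,-0.0068,-0.0104,0],
    [0,0,-0.0068,-0.0104,0],
    [0,0,-0.0068,-0.0104,0],
  ],
)

```text
time_s: 5.2
tcp_pos: [0.4914, -0.023, 0.1777]
tool_rot: [-0.0, 0.985, -0.172, -0.0]
ft_force: [-4.4, -2.0, -1.9]
grip_width: 0.0119
```

```bash
python3 - <<'E'
from h import *
o=get_obs(); print({k:np.round(o[k],4) for k in('time_s','tcp_pos','ft_force','ft_torque','grip_width')}, (rot(o).T@o['ft_force']).round(2))
c=camera('scene')
a=c['img'];
cv2.imwrite('pics/p2.png',cv2.resize(a[120:240,190:290],(500,600)))
E
```

```text
{'time_s': np.float64(5.2), 'tcp_pos': array([ 0.4914, -0.023 ,  0.1777]), 'ft_force': array([-4.3826, -1.9698, -1.9477]), 'ft_torque': array([-0.2752,  0.6783,  0.324 ]), 'grip_width': np.float64(0.0119)} [-3.45  3.34  1.95]
```

View pics/p2.png

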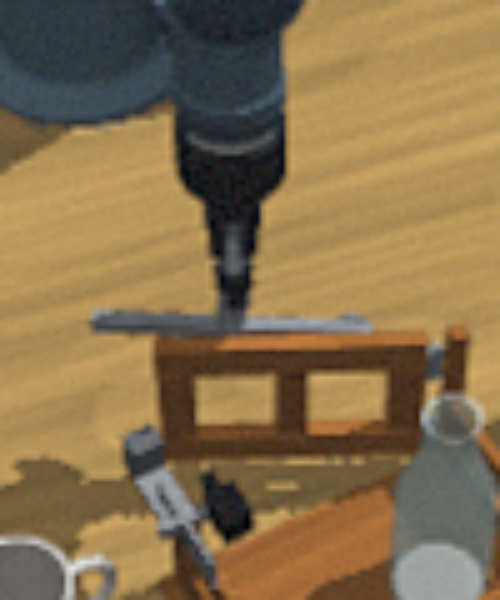

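Request:
move_arm(
  series=[
    [0,0,0.0003,-0.001,-0.3],
    [0,0,-0.0015,-0.004,-0.6],
    [0,0,-0.0045,-0.0075,-0.8],
    [0,0,-0.007,-0.0105,-0.8],
    [0,0,-0.007,-0.0105,-0.8],
    [0,0,-0.007,-0.0105,-0.8],
  ],
)

```text
time_s: 5.85
tcp_pos: [0.4946, -0.0159, 0.1884]
tool_rot: [-0.001, 0.986, -0.165, 0.0]
ft_force: [1.3, 4.7, -6.3]
grip_width: 0.0117
```

```bash
cat >> h.py <<'E'
def rep():
    o=get_obs(); M=rot(o)
    print({k:np.round(o[k],4) for k in('time_s','tcp_pos','ft_torque','grip_width')}, 'Ftool',(M.T@o['ft_force']).round(2),'yaw',np.arctan2(M[1,0],M[0,0]).round(4))
    return o
E
python3 -c "
from h import *
rep()"
```

```text
{'time_s': np.float64(5.85), 'tcp_pos': array([ 0.4946, -0.0159,  0.1884]), 'ft_torque': array([ 0.9984, -0.1936,  0.1934]), 'grip_width': np.float64(0.0117)} Ftool [-0.35 -4.87  6.31] yaw -0.3316
```

Request:
move_arm(
  series=[
    [0,0,-0.0012,0,0],
    [0,0,-0.0012,0,0],
    [0,0,-0.0012,0,0],
  ],
)

```text
time_s: 6.15
tcp_pos: [0.4946, -0.0157, 0.1885]
tool_rot: [0.0, 0.986, -0.165, 0.0]
ft_force: [-0.0, 2.4, -3.8]
grip_width: 0.0116
```

```bash
python3 - <<'E'
from h import *
rep()
c=camera('scene')
cv2.imwrite('pics/p3.png',cv2.resize(c['img'][120:240,190:290],(500,600)))
W=unproj(c)[150:220,195:290].reshape(-1,3)
from fit import fitgate
o=get_obs(); ps=np.array(o['tcp_pos'])
_,loc=fitgate({'tab':W[:3,:2]},[.558,.106,-.33])
l=loc(np.array([.558,.106,-.333]),W[:,:2]); k=(abs(l[:,0]+.019)<.008)&(l[:,1]<-.155)&(l[:,1]>-.27)&(W[:,2]>.13)
print(np.polyfit(-l[k,1],W[k,2],1),k.sum())
E
```

```text
{'time_s': np.float64(6.15), 'tcp_pos': array([ 0.4946, -0.0157,  0.1885]), 'ft_torque': array([0.5233, 0.0924, 0.2241]), 'grip_width': np.float64(0.0116)} Ftool [-0.82 -2.24  3.78] yaw -0.3324
[0.23623451 0.12282361] 102
```

View pics/p3.png

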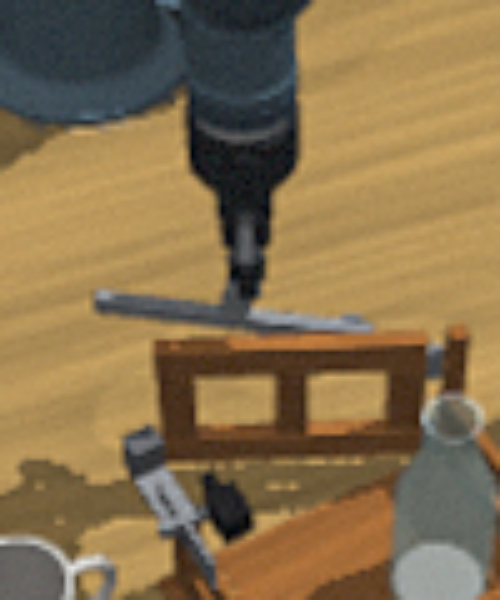

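```bash
cat >> h.py <<'E'
def swing(angs,H=(.558,.106)):
    o=get_obs(); M=rot(o); p=np.array(o['tcp_pos']); H=np.array(H)
    for a in angs:
        c,s=np.cos(a),np.sin(a); q=H+np.array([[c,-s],[s,c]])@(p[:2]-H)
        d=M.T@np.array([q[0]-p[0],q[1]-p[1],0]); print([0,*np.round(d[:2],4),0,round(-np.degrees(a),2)])
E
python3 -c "
from h import *
swing([.02,.05,.09,.13,.17,.21,.25,.29,.33,.36,.38])"
```

```text
[0, np.float64(0.0027), np.float64(0.0004), 0, np.float64(-1.15)]
[0, np.float64(0.0068), np.float64(0.0008), 0, np.float64(-2.86)]
[0, np.float64(0.0123), np.float64(0.0013), 0, np.float64(-5.16)]
[0, np.float64(0.0178), np.float64(0.0015), 0, np.float64(-7.45)]
[0, np.float64(0.0233), np.float64(0.0015), 0, np.float64(-9.74)]
[0, np.float64(0.0288), np.float64(0.0012), 0, np.float64(-12.03)]
[0, np.float64(0.0342), np.float64(0.0008), 0, np.float64(-14.32)]
[0, np.float64(0.0397), np.float64(0.0001), 0, np.float64(-16.62)]
[0, np.float64(0.0451), np.float64(-0.0008), 0, np.float64(-18.91)]
[0, np.float64(0.0491), np.float64(-0.0016), 0, np.float64(-20.63)]
[0, np.float64(0.0518), np.float64(-0.0022), 0, np.float64(-21.77)]
```

Request:
move_arm(
  series=[
    [0,0.0027,0.0004,0,-1.15],
    [0,0.0055,0.0007,0,-2.3],
    [0,0.0095,0.001,0,-4.0],
    [0,0.015,0.0014,0,-6.3],
    [0,0.0205,0.0015,0,-8.6],
    [0,0.0233,0.0015,0,-9.74],
    [0,0.026,0.0014,0,-10.9],
    [0,0.026,0.0014,0,-10.9],
    [0,0.026,0.0014,0,-10.9],
  ],
)

```text
time_s: 7.1
tcp_pos: [0.5186, -0.0253, 0.1883]
tool_rot: [-0.0, 0.997, -0.071, 0.0]
ft_force: [-0.5, 2.7, -1.9]
grip_width: 0.0118
```

```bash
python3 -c "
from h import *
rep()
swing([.02,.06,.1,.14,.17,.19])"
```

```text
{'time_s': np.float64(7.1), 'tcp_pos': array([ 0.5186, -0.0253,  0.1883]), 'ft_torque': array([ 0.777 , -0.0278,  0.1977]), 'grip_width': np.float64(0.0118)} Ftool [-0.87 -2.63  1.95] yaw -0.1422
[0, np.float64(0.0027), np.float64(0.0004), 0, np.float64(-1.15)]
[0, np.float64(0.0082), np.float64(0.001), 0, np.float64(-3.44)]
[0, np.float64(0.0136), np.float64(0.0014), 0, np.float64(-5.73)]
[0, np.float64(0.0191), np.float64(0.0015), 0, np.float64(-8.02)]
[0, np.float64(0.0232), np.float64(0.0015), 0, np.float64(-9.74)]
[0, np.float64(0.026), np.float64(0.0014), 0, np.float64(-10.89)]
```

Forces stay low, so I'll swing on to yaw ≈ +0.04 (about 0.1 rad open).

Request:
move_arm(
  series=[
    [0,0.0027,0.0003,0,-1.15],
    [0,0.0068,0.0006,0,-2.86],
    [0,0.011,0.0009,0,-4.6],
    [0,0.015,0.001,0,-6.3],
    [0,0.019,0.0011,0,-8.0],
    [0,0.0218,0.0011,0,-9.15],
    [0,0.0245,0.001,0,-10.3],
    [0,0.0245,0.001,0,-10.3],
    [0,0.0245,0.001,0,-10.3],
  ],
)

```text
time_s: 8.0
tcp_pos: [0.5427, -0.0299, 0.1882]
tool_rot: [0.0, 1.0, 0.019, 0.0]
ft_force: [-0.9, 1.7, -2.4]
grip_width: 0.0118
```

```bash
python3 - <<'E'
from h import *
rep()
swing([.01,.02,.03,.04,.05])
c=camera('scene')
cv2.imwrite('pics/p4.png',cv2.resize(c['img'][150:250,195:295],(600,600)))
E
```

```text
{'time_s': np.float64(8.0), 'tcp_pos': array([ 0.5427, -0.0299,  0.1882]), 'ft_torque': array([ 0.5123, -0.0208,  0.1459]), 'grip_width': np.float64(0.0118)} Ftool [-0.81 -1.71  2.39] yaw 0.0376
[0, np.float64(0.0014), np.float64(0.0002), 0, np.float64(-0.57)]
[0, np.float64(0.0027), np.float64(0.0004), 0, np.float64(-1.15)]
[0, np.float64(0.0041), np.float64(0.0006), 0, np.float64(-1.72)]
[0, np.float64(0.0054), np.float64(0.0007), 0, np.float64(-2.29)]
[0, np.float64(0.0068), np.float64(0.0009), 0, np.float64(-2.86)]
```

View pics/p4.png

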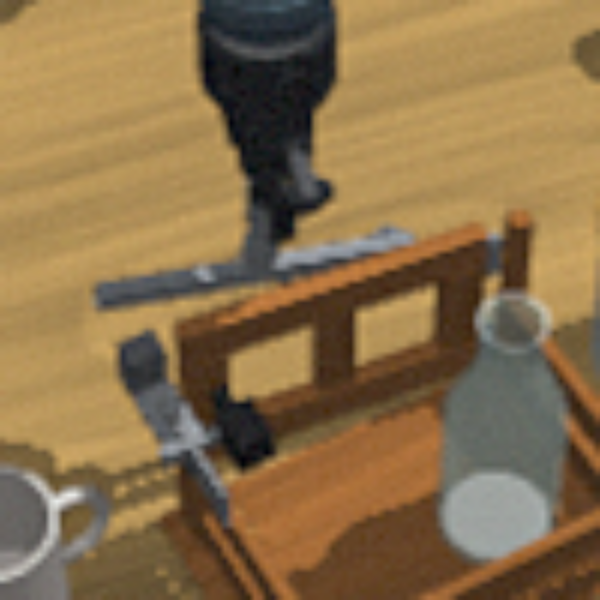

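The bar is up at (100–410, 240–300) and still clear of the lip at (140, 360). The gate hasn't reached the buffer yet. I'll advance in small steps and watch the force.

Request:
move_arm(
  series=[
    [0,0.0014,0.0002,0,-0.57],
    [0,0.0027,0.0004,0,-1.15],
    [0,0.0041,0.0006,0,-1.72],
    [0,0.0054,0.0007,0,-2.29],
    [0,0.0054,0.0007,0,-2.29],
    [0,0.0054,0.0007,0,-2.29],
  ],
)

```text
time_s: 8.65
tcp_pos: [0.5481, -0.0304, 0.1882]
tool_rot: [0.0, 0.999, 0.039, 0.0]
ft_force: [-0.1, 1.9, -2.0]
grip_width: 0.012
```

```bash
python3 -c "
from h import *
rep()"
```

```text
{'time_s': np.float64(8.65), 'tcp_pos': array([ 0.5481, -0.0304,  0.1882]), 'ft_torque': array([0.4624, 0.097 , 0.0157]), 'grip_width': np.float64(0.012)} Ftool [ 0.01 -1.89  2.01] yaw 0.0777
```

Request:
move_arm(
  series=[
    [0,0.0014,0.0002,0,-0.57],
    [0,0.0027,0.0004,0,-1.15],
    [0,0.0027,0.0004,0,-1.15],
    [0,0.0027,0.0004,0,-1.15],
  ],
)

```text
time_s: 9.05
tcp_pos: [0.5509, -0.0305, 0.1882]
tool_rot: [-0.0, 0.999, 0.049, 0.0]
ft_force: [-0.8, 1.6, -2.8]
grip_width: 0.0116
```

```bash
python3 -c "
from h import *
rep()"
```

```text
{'time_s': np.float64(9.05), 'tcp_pos': array([ 0.5509, -0.0305,  0.1882]), 'ft_torque': array([0.4787, 0.022 , 0.1227]), 'grip_width': np.float64(0.0116)} Ftool [-0.64 -1.69  2.76] yaw 0.0979
```

Request:
move_arm(
  series=[
    [0,0.0014,0.0001,0,-0.57],
    [0,0.0027,0.0002,0,-1.15],
    [0,0.0027,0.0002,0,-1.15],
    [0,0.0027,0.0002,0,-1.15],
  ],
)

```text
time_s: 9.45
tcp_pos: [0.5536, -0.0306, 0.1882]
tool_rot: [0.0, 0.998, 0.059, 0.0]
ft_force: [-0.8, 0.8, -1.4]
grip_width: 0.0113
```

```bash
python3 -c "
from h import *
rep()"
```

```text
{'time_s': np.float64(9.45), 'tcp_pos': array([ 0.5536, -0.0306,  0.1882]), 'ft_torque': array([0.4209, 0.0553, 0.0144]), 'grip_width': np.float64(0.0113)} Ftool [-0.66 -0.91  1.42] yaw 0.1178
```

Request:
move_arm(
  series=[
    [0,0.0014,0.0001,0,-0.57],
    [0,0.0014,0.0001,0,-0.57],
    [0,0.0014,0.0001,0,-0.57],
  ],
)

```text
time_s: 9.75
tcp_pos: [0.555, -0.0305, 0.1883]
tool_rot: [0.0, 0.998, 0.064, 0.0]
ft_force: [-0.4, 0.8, -0.6]
grip_width: 0.0115
```

```bash
python3 -c "
from h import *
rep()"
```

```text
{'time_s': np.float64(9.75), 'tcp_pos': array([ 0.555 , -0.0305,  0.1883]), 'ft_torque': array([0.2884, 0.0809, 0.0272]), 'grip_width': np.float64(0.0115)} Ftool [-0.31 -0.86  0.61] yaw 0.1278
```

```bash
python3 - <<'E'
from h import *
c=camera('scene'); rep()
cv2.imwrite('pics/p5.png',cv2.resize(c['img'][150:250,195:295],(600,600)))
E
```

```text
{'time_s': np.float64(9.8), 'tcp_pos': array([ 0.555 , -0.0305,  0.1883]), 'ft_torque': array([0.2437, 0.0325, 0.0675]), 'grip_width': np.float64(0.0117)} Ftool [-0.37 -0.5   1.58] yaw 0.1278
```

View pics/p5.png

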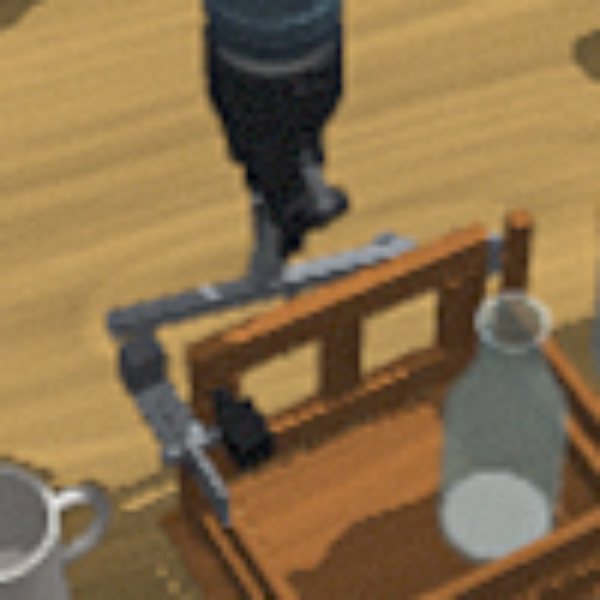

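Request:
move_arm(
  series=[
    [0,0.0014,0.0001,0,-0.57],
    [0,0.0027,0.0002,0,-1.15],
    [0,0.0027,0.0002,0,-1.15],
    [0,0.0027,0.0002,0,-1.15],
  ],
)

```text
time_s: 10.2
tcp_pos: [0.5577, -0.0305, 0.1883]
tool_rot: [0.0, 0.997, 0.074, 0.0]
ft_force: [-0.5, -1.4, -0.3]
grip_width: 0.0114
```

```bash
python3 - <<'E'
from h import *
from fit import fitgate
c=camera('scene'); o=rep(); W=unproj(c)[150:240,195:290].reshape(-1,3)
_,loc=fitgate({'tab':W[:3,:2]},[.558,.106,-.33])
M=rot(o); y=np.arctan2(M[1,0],M[0,0])
l=loc(np.array([.558,.106,y]),W[:,:2]); k=(abs(l[:,0]+.019)<.008)&(l[:,1]<-.165)&(l[:,1]>-.27)&(W[:,2]>.155)
print(np.polyfit(-l[k,1],W[k,2],1),k.sum())
E
```

```text
{'time_s': np.float64(10.25), 'tcp_pos': array([ 0.5577, -0.0305,  0.1883]), 'ft_torque': array([-0.0182,  0.067 ,  0.0816]), 'grip_width': np.float64(0.0115)} Ftool [-0.07  0.92 -0.93] yaw 0.1478
[-2.07102894  0.64083495] 161
```

Request:
move_arm(
  series=[
    [0,0.0014,0.0001,0,-0.57],
    [0,0.0014,0.0001,0,-0.57],
    [0,0.0014,0.0001,0,-0.57],
  ],
)

```text
time_s: 10.55
tcp_pos: [0.5591, -0.0304, 0.1884]
tool_rot: [0.0, 0.997, 0.079, 0.0]
ft_force: [-0.3, -1.6, 1.1]
grip_width: 0.0117
```

```bash
python3 -c "
from h import *
rep()"
```

```text
{'time_s': np.float64(10.55), 'tcp_pos': array([ 0.5591, -0.0304,  0.1884]), 'ft_torque': array([-0.273 ,  0.0995,  0.0818]), 'grip_width': np.float64(0.0117)} Ftool [-0.53  1.51 -1.11] yaw 0.1578
```

Request:
move_arm(
  series=[
    [0,0.0007,0.0005,0,-0.28],
    [0,0.0014,0.0012,0,-0.57],
    [0,0.0014,0.0012,0,-0.57],
    [0,0.0014,0.0012,0,-0.57],
  ],
)

```text
time_s: 10.95
tcp_pos: [0.5604, -0.0307, 0.188]
tool_rot: [-0.0, 0.996, 0.084, -0.0]
ft_force: [-0.4, 0.3, -0.0]
grip_width: 0.0119
```

```bash
python3 -c "
from h import *
rep()"
```

```text
{'time_s': np.float64(10.95), 'tcp_pos': array([ 0.5604, -0.0307,  0.188 ]), 'ft_torque': array([0.3516, 0.1019, 0.0301]), 'grip_width': np.float64(0.0119)} Ftool [-0.35 -0.38  0.02] yaw 0.1681
```

Request:
move_arm(
  series=[
    [0,0.0007,0.0001,0,-0.28],
    [0,0.0014,0.0001,0,-0.57],
    [0,0.0014,0.0001,0,-0.57],
  ],
)

```text
time_s: 11.25
tcp_pos: [0.5614, -0.0308, 0.1879]
tool_rot: [-0.0, 0.996, 0.089, -0.001]
ft_force: [-2.5, -0.2, -0.3]
grip_width: 0.012
```

```bash
python3 -c "
from h import *
rep()"
```

```text
{'time_s': np.float64(11.25), 'tcp_pos': array([ 0.5614, -0.0308,  0.1879]), 'ft_torque': array([ 0.3321,  0.4365, -0.0462]), 'grip_width': np.float64(0.012)} Ftool [-2.48 -0.24  0.32] yaw 0.1778
```

```bash
python3 - <<'E'
from h import *
c=camera('scene'); d=camera('top'); rep()
cv2.imwrite('pics/p6.png',np.hstack([cv2.resize(c['img'][150:250,195:295],(400,400)),cv2.resize(d['img'][130:230,215:315],(400,400))]))
W=unproj(c)
for (u,v) in [(213,204),(214,205),(218,202),(222,201),(226,200)]: print(u,v,W[v,u].round(3))
E
```

```text
{'time_s': np.float64(11.35), 'tcp_pos': array([ 0.5614, -0.0308,  0.1879]), 'ft_torque': array([ 0.3726,  0.544 , -0.057 ]), 'grip_width': np.float64(0.0119)} Ftool [-2.99 -1.24  1.6 ] yaw 0.1778
213 204 [ 0.431 -0.105 -0.004]
214 205 [ 0.577 -0.137  0.179]
218 202 [ 0.433 -0.085  0.002]
222 201 [ 0.428 -0.067 -0.005]
226 200 [ 0.433 -0.052 -0.   ]
```

View pics/p6.png

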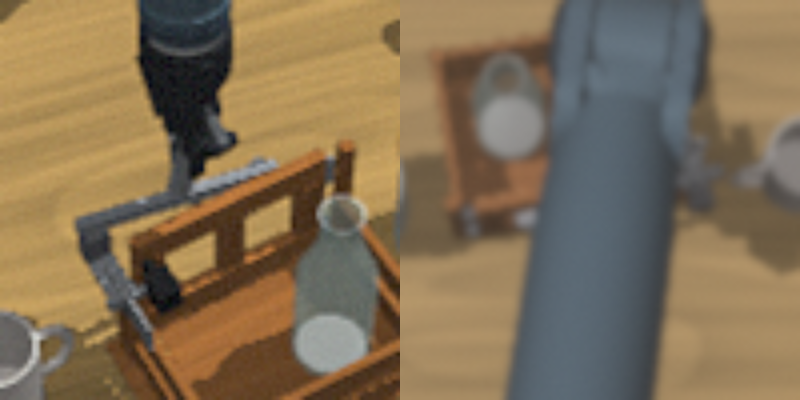

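Request:
move_arm(
  series=[
    [0,0.0007,0.0001,0,-0.28],
    [0,0.0014,0.0001,0,-0.57],
    [0,0.0014,0.0001,0,-0.57],
    [0,0.0014,0.0001,0,-0.57],
  ],
)

```text
time_s: 11.75
tcp_pos: [0.5628, -0.0307, 0.1879]
tool_rot: [-0.0, 0.996, 0.094, -0.001]
ft_force: [-4.9, 0.5, -1.3]
grip_width: 0.0117
```

```bash
python3 -c "
from h import *
rep()"
```

```text
{'time_s': np.float64(11.75), 'tcp_pos': array([ 0.5628, -0.0307,  0.1879]), 'ft_torque': array([ 0.2517,  0.8575, -0.0663]), 'grip_width': np.float64(0.0117)} Ftool [-4.76 -1.38  1.3 ] yaw 0.1878
```

Request:
move_arm(
  series=[
    [0,0.0007,0.0001,0,-0.28],
    [0,0.0007,0.0001,0,-0.28],
    [0,0.0007,0.0001,0,-0.28],
  ],
)

```text
time_s: 12.05
tcp_pos: [0.5634, -0.0307, 0.1879]
tool_rot: [-0.0, 0.995, 0.096, -0.001]
ft_force: [-4.4, 0.2, -2.1]
grip_width: 0.0117
```

```bash
python3 -c "
from h import *
rep()"
```

```text
{'time_s': np.float64(12.05), 'tcp_pos': array([ 0.5634, -0.0307,  0.1879]), 'ft_torque': array([ 0.2896,  0.916 , -0.0348]), 'grip_width': np.float64(0.0117)} Ftool [-4.29 -1.06  2.08] yaw 0.1926
```

Request:
move_arm(
  series=[
    [0,0.0005,0.0001,0,-0.2],
    [0,0.001,0.0001,0,-0.4],
    [0,0.001,0.0001,0,-0.4],
    [0,0.001,0.0001,0,-0.4],
  ],
)

```text
time_s: 12.45
tcp_pos: [0.5641, -0.0307, 0.1878]
tool_rot: [-0.0, 0.995, 0.1, -0.001]
ft_force: [-5.2, 0.5, -1.7]
grip_width: 0.0117
```

```bash
python3 -c "
from h import *
rep()"
```

```text
{'time_s': np.float64(12.45), 'tcp_pos': array([ 0.5641, -0.0307,  0.1878]), 'ft_torque': array([ 0.24  ,  1.002 , -0.1236]), 'grip_width': np.float64(0.0117)} Ftool [-4.98 -1.48  1.69] yaw 0.1994
```

Request:
move_arm(
  series=[
    [0,0.0005,0.0001,0,-0.2],
    [0,0.0005,0.0001,0,-0.2],
    [0,0.0005,0.0001,0,-0.2],
  ],
)

```text
time_s: 12.75
tcp_pos: [0.5645, -0.0308, 0.1878]
tool_rot: [-0.0, 0.995, 0.101, -0.001]
ft_force: [-6.9, -0.0, -1.3]
grip_width: 0.012
```

```bash
python3 -c "
from h import *
rep()
c=camera('scene'); rep()
cv2.imwrite('pics/p7.png',cv2.resize(c['img'][170:250,195:275],(600,600)))
"
```

```text
{'time_s': np.float64(12.75), 'tcp_pos': array([ 0.5645, -0.0308,  0.1878]), 'ft_torque': array([ 0.2719,  1.0363, -0.1786]), 'grip_width': np.float64(0.012)} Ftool [-6.79 -1.38  1.34] yaw 0.2027
{'time_s': np.float64(12.8), 'tcp_pos': array([ 0.5644, -0.0308,  0.1878]), 'ft_torque': array([ 0.2433,  1.0721, -0.1655]), 'grip_width': np.float64(0.0119)} Ftool [-5.28 -1.33  1.1 ] yaw 0.2027
```

View pics/p7.png

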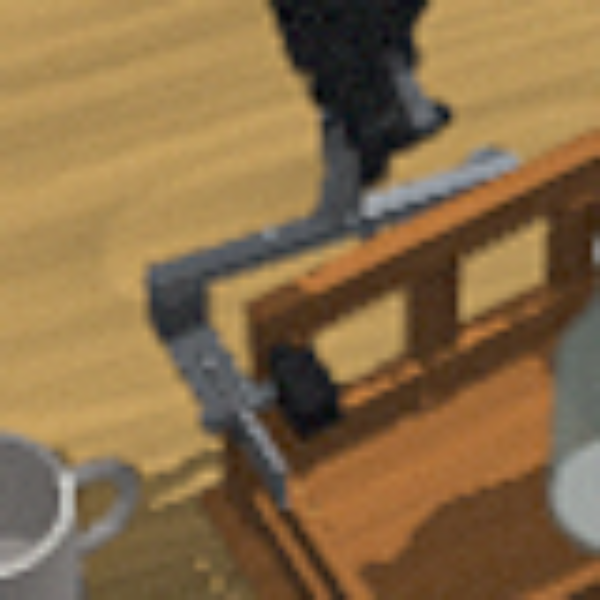

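Request:
move_arm(
  series=[
    [0,0.0007,0.0001,0,-0.1],
    [0,0.0014,0.0002,0,-0.2],
    [0,0.0014,0.0002,0,-0.2],
    [0,0.0014,0.0002,0,-0.2],
  ],
)

```text
time_s: 13.2
tcp_pos: [0.5653, -0.0308, 0.1876]
tool_rot: [0.0, 0.995, 0.103, -0.002]
ft_force: [-8.2, -0.1, -1.0]
grip_width: 0.0116
```

```bash
python3 -c "
from h import *
rep()
camera('scene'); rep()
"
```

```text
{'time_s': np.float64(13.2), 'tcp_pos': array([ 0.5653, -0.0308,  0.1876]), 'ft_torque': array([ 0.135 ,  1.2849, -0.0384]), 'grip_width': np.float64(0.0116)} Ftool [-8.07 -1.56  0.98] yaw 0.2063
{'time_s': np.float64(13.25), 'tcp_pos': array([ 0.5653, -0.0308,  0.1877]), 'ft_torque': array([ 0.1106,  1.2807, -0.0793]), 'grip_width': np.float64(0.0117)} Ftool [-8.01 -1.22  0.26] yaw 0.2063
```

Request:
move_arm(
  series=[
    [0,0,0.0018,0.002,0],
    [0,0,0.0036,0.0042,0],
    [0,0,0.0055,0.0065,0],
    [0,0,0.0074,0.0087,0],
    [0,0,0.0074,0.0087,0],
    [0,0,0.0074,0.0087,0],
  ],
)

```text
time_s: 13.85
tcp_pos: [0.5668, -0.0385, 0.1788]
tool_rot: [0.0, 0.995, 0.103, -0.002]
ft_force: [-7.2, -1.2, -1.2]
grip_width: 0.0118
```

```bash
python3 -c "
from h import *
rep()
camera('scene'); rep()
"
```

```text
{'time_s': np.float64(13.85), 'tcp_pos': array([ 0.5668, -0.0385,  0.1788]), 'ft_torque': array([-0.0587,  1.1748, -0.038 ]), 'grip_width': np.float64(0.0118)} Ftool [-7.27 -0.31  1.19] yaw 0.206
{'time_s': np.float64(13.9), 'tcp_pos': array([ 0.5668, -0.0385,  0.1788]), 'ft_torque': array([-0.1497,  1.1351, -0.0607]), 'grip_width': np.float64(0.0119)} Ftool [-8.12  0.5   1.86] yaw 0.206
```

Still about 7.5 N on the buffer and the bar is coming down freely. Next I'll lower it past the lip's top (0.13 → 0.05 rad).

Request:
move_arm(
  series=[
    [0,0,0.0013,0.0017,0],
    [0,0,0.0026,0.0034,0],
    [0,0,0.0036,0.005,0],
    [0,0,0.0047,0.0067,0],
    [0,0,0.0047,0.0067,0],
    [0,0,0.0047,0.0067,0],
  ],
)

```text
time_s: 14.5
tcp_pos: [0.5679, -0.0431, 0.1722]
tool_rot: [0.001, 0.995, 0.103, -0.002]
ft_force: [-7.9, -1.4, -1.1]
grip_width: 0.0119
```

```bash
python3 -c "
from h import *
rep()
c=camera('scene'); rep()
cv2.imwrite('pics/p8.png',cv2.resize(c['img'][170:250,195:275],(600,600)))
W=unproj(c)
for v in range(204,212): print(v,[W[v,u].round(3).tolist() for u in (215,217,219,221,223)])
"
```

```text
{'time_s': np.float64(14.5), 'tcp_pos': array([ 0.5679, -0.0431,  0.1722]), 'ft_torque': array([-0.1396,  1.227 , -0.085 ]), 'grip_width': np.float64(0.0119)} Ftool [-8.06 -0.24  1.08] yaw 0.206
{'time_s': np.float64(14.55), 'tcp_pos': array([ 0.5679, -0.0431,  0.1722]), 'ft_torque': array([-0.1052,  1.1393, -0.0748]), 'grip_width': np.float64(0.0116)} Ftool [-8.51 -0.43  0.69] yaw 0.206
204 [[0.436, -0.099, -0.001], [0.441, -0.092, 0.002], [0.441, -0.084, -0.002], [0.449, -0.078, 0.005], [0.45, -0.07, 0.002]]
205 [[0.443, -0.101, 0.002], [0.442, -0.093, -0.002], [0.551, -0.113, 0.137], [0.453, -0.079, 0.005], [0.45, -0.07, -0.003]]
206 [[0.447, -0.102, 0.001], [0.557, -0.122, 0.142], [0.561, -0.116, 0.144], [0.455, -0.08, 0.001], [0.456, -0.072, -0.002]]
207 [[0.555, -0.129, 0.138], [0.56, -0.123, 0.141], [0.565, -0.117, 0.145], [0.565, -0.11, 0.141], [0.461, -0.074, -0.001]]
208 [[0.561, -0.131, 0.141], [0.562, -0.124, 0.139], [0.565, -0.117, 0.138], [0.572, -0.112, 0.144], [0.575, -0.106, 0.146]]
209 [[0.562, -0.131, 0.136], [0.567, -0.125, 0.14], [0.572, -0.12, 0.143], [0.579, -0.114, 0.149], [0.581, -0.107, 0.147]]
210 [[0.57, -0.134, 0.141], [0.573, -0.127, 0.142], [0.579, -0.122, 0.146], [0.583, -0.115, 0.148], [0.582, -0.108, 0.144]]
211 [[0.572, -0.134, 0.139], [0.581, -0.129, 0.147], [0.586, -0.124, 0.15], [0.586, -0.117, 0.147], [0.585, -0.109, 0.143]]
```

View pics/p8.png

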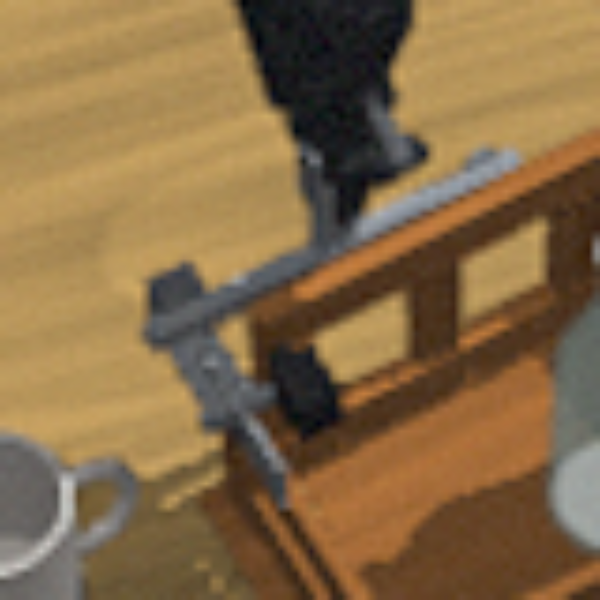

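The bar is now behind the lip: the lip block shows at (175, 285), in front of the bar's end at (150, 330). I'll lower it fully and ease the gate back onto the lip before opening.

Request:
move_arm(
  series=[
    [0,0,0.0008,0.0012,0],
    [0,0,0.0016,0.0024,0],
    [0,0,0.0024,0.0036,0],
    [0,0,0.0026,0.004,0],
    [0,0,0.0026,0.004,0],
    [0,-0.0006,0.0026,0.004,0.2],
    [0,-0.0012,0.0026,0.004,0.4],
    [0,-0.0018,0.0026,0.004,0.6],
    [0,-0.0018,0.0026,0.004,0.6],
    [0,-0.0018,0.0026,0.004,0.6],
  ],
)

```text
time_s: 15.55
tcp_pos: [0.5673, -0.0452, 0.169]
tool_rot: [-0.0, 0.995, 0.098, -0.001]
ft_force: [-6.9, 0.9, 2.6]
grip_width: 0.0115
```

```bash
python3 -c "
from h import *
rep()
camera('scene'); rep()
"
```

```text
{'time_s': np.float64(15.55), 'tcp_pos': array([ 0.5673, -0.0452,  0.169 ]), 'ft_torque': array([0.3282, 1.3287, 0.062 ]), 'grip_width': np.float64(0.0115)} Ftool [-6.65 -2.23 -2.6 ] yaw 0.1966
{'time_s': np.float64(15.6), 'tcp_pos': array([ 0.5673, -0.0452,  0.169 ]), 'ft_torque': array([0.3773, 1.2974, 0.0859]), 'grip_width': np.float64(0.0117)} Ftool [-7.45 -2.13 -1.88] yaw 0.1966
```

Request:
move_arm(
  series=[
    [0,-0.0007,0,-0.0003,0],
    [0,-0.0014,0,-0.0005,0],
    [0,-0.002,0,-0.0005,0],
    [0,-0.002,0,-0.0005,0],
    [0,-0.002,0,-0.0005,0],
  ],
)

```text
time_s: 16.1
tcp_pos: [0.5662, -0.0453, 0.1691]
tool_rot: [-0.0, 0.995, 0.098, -0.0]
ft_force: [-4.0, 3.8, -2.1]
grip_width: 0.0116
```

```bash
python3 -c "
from h import *
rep()
camera('scene'); rep()
"
```

```text
{'time_s': np.float64(16.1), 'tcp_pos': array([ 0.5662, -0.0453,  0.1691]), 'ft_torque': array([ 0.7159,  0.6868, -0.2466]), 'grip_width': np.float64(0.0116)} Ftool [-3.21 -4.52  2.1 ] yaw 0.1962
{'time_s': np.float64(16.15), 'tcp_pos': array([ 0.5662, -0.0453,  0.1691]), 'ft_torque': array([ 0.7138,  0.6768, -0.2363]), 'grip_width': np.float64(0.0116)} Ftool [-2.93 -4.76  3.17] yaw 0.1962
```

Request:
move_arm(
  series=[
    [0,-0.0005,-0.001,0.0003,0],
    [0,-0.001,-0.0015,0.0003,0.2],
    [0,-0.001,-0.0015,0.0003,0.4],
    [0,-0.001,-0.0015,0.0003,0.4],
  ],
)

```text
time_s: 16.55
tcp_pos: [0.5655, -0.0452, 0.1693]
tool_rot: [0.001, 0.996, 0.094, 0.001]
ft_force: [-2.5, -1.1, -1.2]
grip_width: 0.0118
```

```bash
python3 -c "
from h import *
rep()
c=camera('scene'); rep()
cv2.imwrite('pics/p9.png',cv2.resize(c['img'][170:250,195:275],(600,600)))
"
```

```text
{'time_s': np.float64(16.55), 'tcp_pos': array([ 0.5655, -0.0452,  0.1693]), 'ft_torque': array([-0.2104,  0.4026, -0.0469]), 'grip_width': np.float64(0.0118)} Ftool [-2.62  0.64  1.21] yaw 0.1888
{'time_s': np.float64(16.6), 'tcp_pos': array([ 0.5655, -0.0452,  0.1693]), 'ft_torque': array([-0.3243,  0.4604, -0.0406]), 'grip_width': np.float64(0.012)} Ftool [-1.69  1.59  1.93] yaw 0.1888
```

View pics/p9.png

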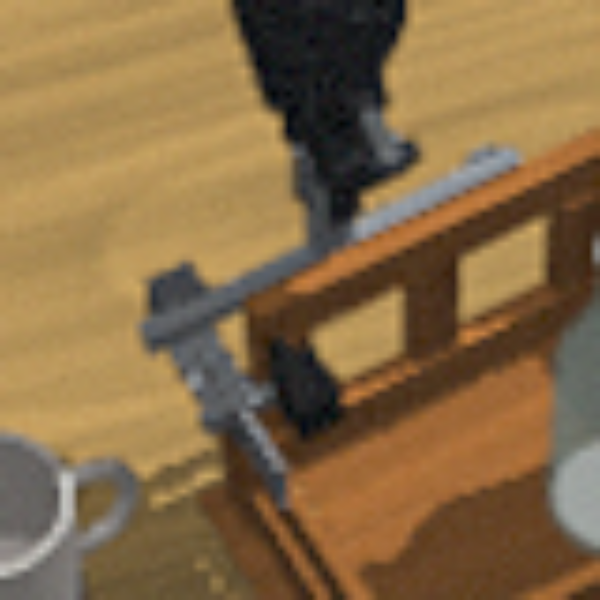

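Request:
move_arm(
  series=[
    [15,0,0,0,0],
    [25,0,0,0,0],
    [40,0,0,0,0],
    [50,0,0,0,0],
    [50,0,0,0,0],
    [50,0,0,0,0],
    [50,0,0,0,0],
  ],
)

```text
time_s: 17.3
tcp_pos: [0.565, -0.0444, 0.169]
tool_rot: [-0.0, 0.996, 0.094, 0.0]
ft_force: [0.6, 0.1, -0.6]
grip_width: 0.0427
```

```bash
python3 -c "
from h import *
rep()
"
```

```text
{'time_s': np.float64(17.3), 'tcp_pos': array([ 0.565 , -0.0444,  0.169 ]), 'ft_torque': array([ 0.0541, -0.0264,  0.0181]), 'grip_width': np.float64(0.0427)} Ftool [0.62 0.02 0.6 ] yaw 0.1891
```

Free of contact. I'll go straight up, then back away towards the robot for a clear view.

Request:
move_arm(
  series=[
    [50,0,0,-0.02,0],
    [50,0,0,-0.05,0],
    [50,0,0,-0.09,0],
    [50,0,0,-0.13,0],
    [50,-0.04,0,-0.15,0],
    [50,-0.08,0,-0.15,0],
    [50,-0.12,0,-0.15,0],
    [50,-0.15,0.04,-0.15,0],
    [50,-0.15,0.09,-0.15,0],
    [50,-0.15,0.14,-0.15,0],
    [50,-0.15,0.18,-0.15,0],
    [50,-0.15,0.22,-0.15,0],
    [50,-0.15,0.22,-0.15,0],
    [50,-0.15,0.22,-0.15,0],
  ],
)

```text
time_s: 18.7
tcp_pos: [0.4588, -0.2893, 0.3184]
tool_rot: [-0.001, 0.996, 0.094, -0.0]
ft_force: [-0.1, 0.5, -0.2]
grip_width: 0.0427
```

```bash
python3 - <<'E'
from h import *
from fit import *
rep()
c=camera('scene'); d=camera('top')
cv2.imwrite('pics/p10.png',np.hstack([cv2.resize(c['img'][150:250,195:295],(400,400)),cv2.resize(d['img'][120:220,215:315],(400,400))]))
for n,X,(r0,r1,c0,c1) in (('t',d,(130,215,215,300)),('s',c,(165,245,200,310))):
    w=unproj(X)[r0:r1,c0:c1].reshape(-1,3); w=w[np.isfinite(w[:,0])]
    q=np.array([.557,.107,.18]); _,loc=fitgate({'tab':w[:3,:2]},q)
    for it in range(4):
        l=loc(q,w[:,:2]); z=w[:,2]
        g=(abs(l[:,0])<.011)&(l[:,1]>-.215)&(l[:,1]<-.015)&(abs(z-.15)<.008)
        b=(abs(l[:,0]+.019)<.010)&(l[:,1]>-.265)&(l[:,1]<-.05)&(abs(z-.142)<.008)
        t=(abs(l[:,0]+.019)<.012)&(abs(l[:,1]+.15)<.025)&(abs(z-.204)<.007)
        q,_=fitgate({'gate':w[g,:2],'bar':w[b,:2],'tab':w[t,:2]},q)
    l=loc(q,w[:,:2]); bb=(abs(l[:,0]+.019)<.005)&(l[:,1]>-.2)&(l[:,1]<-.07)&(abs(z-.142)<.02)
    print(n,q.round(4),'bar slope',np.polyfit(-l[bb,1],z[bb],1).round(4))
    print('tip',[np.median(z[(abs(l[:,0]+.019)<.005)&(abs(l[:,1]+.244)<.006)&(z>.1)]).round(4)])
E
```

```text
{'time_s': np.float64(18.7), 'tcp_pos': array([ 0.4588, -0.2893,  0.3184]), 'ft_torque': array([ 0.0542, -0.0264,  0.0525]), 'grip_width': np.float64(0.0427)} Ftool [-0.04 -0.56  0.21] yaw 0.1875
t [0.5559 0.1068 0.1891] bar slope [0.0012 0.1403]
tip [np.float64(0.1408)]
s [0.5587 0.1043 0.1873] bar slope [0.032  0.1391]
tip [np.float64(0.1375)]
```

View pics/p10.png

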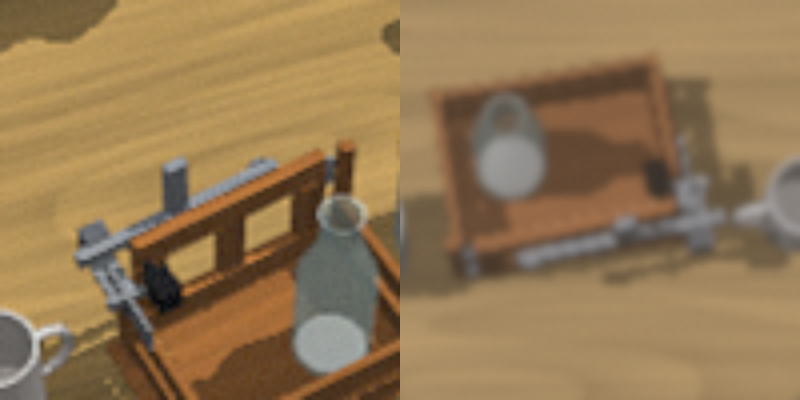

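The gate stands at yaw 0.188, about -0.04 rad in the caddy frame and within the latched range. The bar is level (slope about 0.00) and lies behind the lip block at (95, 235). Handing in.

```bash
python3 -c "
from h import *
print(sign_off())"
```

```text
the job is handed in; nothing more can be done
None
```

The gate is shut and latched: the bar has dropped behind the lip, and the gate stayed shut after I let go. I handed the job in at about 19 s of the allowed 67 s.

- **How it was done:** I gripped the tab at 20 N and lifted the bar to about 0.24 rad. I swung the gate about its hinge until I felt the buffer, then pressed it in to about 8 N. With the gate held there I lowered the bar behind the lip, eased the gate back onto the lip, opened the fingers and backed away.
- **Final camera check:** The gate is at about -0.04 rad in the caddy's frame, inside the latched range. The bar tip is level with the rest of the bar, at about 140 mm. In the pictures the bottle and mug stand where they were; I did not check the other things after the move.
- **Where readings disagreed:** The top camera gave a bar slope of 0.001 and the scene camera 0.03. The scene camera's tip height (137.5 mm) and the picture agree with the bar being down in the pocket, not on top of the lip (0.09 rad).
- **Force readings:** They scatter by about 0.5–1 N. The highest push I read was about 8.5 N, within the 15 N limit at the tab.

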